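# Lock the rack down on the shaker

### The job

Get the shaker ready to run: swing the blue hinged keeper bar over across the rack and press its free end down gently until it snaps fully home into the spring catch. Then slide the red-handled locking pin from the near side through both eyelets of the catch, over the bar, until the handle sits against the near eyelet plate, and let go. The rack must stay seated between its guides, and the pen, the syringe and the small beaker must be left alone.

Things in the scene. Friction and masses are not known exactly. Their poses are not given: they have to be found in the camera images.
- shaker: White laboratory shaker, fixed, 235 (x) x 262 (y) x 55 mm to the top of its aluminium platform, on which the light-blue rack lies. Origin: centre of its underside; +x away from the robot, +y left (yaw varies). Keeper bar hinge bracket at the left (y = +82 mm), catch at the right (y = -74 mm)
- hinge (a point): Point on the keeper bar's hinge axis (the axis runs along the shaker's x), 90 mm above the worktop; axes as the shaker's
- keeper (a joint): Keeper bar angle (rad): 0 = shut, level from the hinge towards the shaker's -y; pi/2 = upright; more leans to +y (stop 2.3). The stiff hinge keeps it where it is left. In the last 0.08 rad the spring catch resists: some 8 to 18 N pressed down 0.12 m from the hinge snaps it past, then a hard stop at 0. Over 70 N of the fingers on the bar would damage it
- bar_end (a point): Centre of the keeper bar's free end, 165 mm from the hinge. The bar is blue, 16 mm wide (along the shaker's x), 8 mm thick, centred on the hinge axis; shut, its top is 94 mm above the worktop, 5 mm clear of the rack. It can be pressed up to 145 mm from the hinge, where the catch plates begin
- catch (a point): The catch: middle between its two upright steel plates, on the axis of their eyelets (along the shaker's x), 101.5 mm above the worktop. Plates 6 mm thick, 20 mm wide in y, inner faces at x = -11 and +11 mm, tops 15 mm above this point. The shut bar lies between them under the eyelets. A plunger housing (y = -23 to -50 mm, top as high as this point) holds the sprung ball
- eye (a point): Centre of the near eyelet's mouth, on the outer (-x) face of the near catch plate, 101.5 mm above the worktop; axes as the shaker's. The pin goes in along +x; both eyelets are round, 11 mm wide, on one axis; the far one begins 28 mm further in
- pin: Locking pin lying on the worktop: red square handle 16 x 16 mm, 50 mm long, with a round steel shaft of 8 mm diameter and 55 mm length with a tapered end, 40 g. Origin: on the underside of the handle at the shoulder where the shaft begins; x points along the shaft to the tip, z up. The handle reaches from x = -50 mm to 0, the pin's axis is at z = +8 mm
- pin_tip (a point): Tip of the pin's steel shaft, 55 mm from the shoulder. Fully home it is 55 mm beyond eye along the shaker's x
- rack: Light-blue 96-place rack, loose on the shaker's platform, 122 x 207 x 26 mm, its long side along the shaker's x. Origin: centre of its underside, above the shaker's origin at 55 mm
- pen: Blue-capped marker pen, 136 mm long, loose on the worktop; leave it alone. Origin: centre of its underside
- syringe: Small syringe, 143 mm long, loose on the worktop; leave it alone. Origin: centre of its underside
- small_beaker: Small clear beaker, 43 mm wide, 63 mm high, loose on the worktop; leave it alone. Origin: centre of its underside

How it is judged:
By the outcome, as a careful person would: the job done as asked, in the order asked, and still so for the second after the job is handed in, with the robot touching nothing.
It also fails if it takes over 67 s, if anything falls off the work surface, if the arm or the gripper's body presses on something with over 40 N, if the wrist force passes 120 N, or if a joint passes its speed limit or range.

### The arm

A 6-joint arm with a two-finger parallel gripper is mounted at the origin on a cart in front of the work surface, level with it; the furniture and walls round the work are solid. World frame = base frame: x ahead of the robot, y to its left, z up, the work surface at z = 0. Lengths are in mm, angles in rad, forces in N, time in s.
With the tool pointing down it reaches from about 400 to 925 mm from the base axis. Payload 12.5 kg.
Tool frame: the origin (TCP) lies midway between the tips of the shut fingers; the grasp point (between the pads) lies 19 mm behind it; z points along the fingers, y is the line along which they close (so a half turn about z gives the same grasp; the last joint's range is limited). The gripper opens to 95 mm and grips with 3 to 60 N. Pads are 20 mm wide; open, the fingers measure 119 mm over their backs; the gripper's body (75 mm by 180 mm) begins 59 mm behind the grasp point.
Start: joints at [-1.439, 0.491, 1.559, -0, 1.092, -0.106], TCP at [147.25, -607.424, 214.661] pointing down, gripper open.
Joint ranges: [-3.1, 3.1], [-0.84, 2.19], [0.05, 2.79], [-1.13, 4.28], [0.06, 2.93], [-2.69, 2.69]. Speed limits (rad/s): [2.22, 2.22, 2.79, 3.14, 3.14, 3.14].

### API

Orientations are given as [roll, pitch, yaw] about the fixed x, y, z axes, in that order (R = Rz(yaw) Ry(pitch) Rx(roll)).
In Python, from cell import env gives the robot as it stands.
- The arm moves only by the shell command python3 -m inch 'ROWS'. ROWS is JSON, a list of rows, each a list of 7 numbers: the turn, a rotation vector about the tool's x, y, z in rad, then the shift along the tool's x, y, z in cm, then the closure, from -1 (fully open) to 1 (shut). A call has 1 to 20 rows; each row shifts and turns the commanded pose from where the row before left it, along the tool's axes as they then stand; what a row does not reach is not made up. A row lasts 1/8 s, in which the tool goes at most 62.5 mm and 10.7 degrees, less where a joint would pass 70% of its speed; a pose out of reach is approached as far as the arm can. A call with a gripper value outside its range is refused whole. The fingers move at their own pace and stop on an object; the grip force is fixed at half the most. Time passes only in rows, so rows that do not move let the fingers close. It gives the time, the measured TCP pose, the force, the opening and the grip force at its end, in the units of the state.
- env.state(): the state, without advancing time (a new reading comes with each control period).
- env.read_camera(name): name is "scene" or "top" or "wrist"; returns a dict with "img" (420x560x3 uint8, red, green, blue), "depth" (420x560 float32, mm along the optical axis (not along the pixel's ray), 0 where there is no reading), "fx", "fy", "cx", "cy" (pixels), "D" ([k1, k2, p1, p2, k3] as OpenCV has them; the pictures are not rectified), "position" and "orientation" of the camera in the world. Camera axes: x right, y down, z forward; pixel columns grow to the right and rows downward; lengths in mm; the calibration is good to about 2 mm. A picture is of the moment at which its call begins.
- env.job_done(): hands the job in; it is judged then, once.
Trained networks look in a picture, given as the dict that the camera call returned (one of the last four; its "shot" number tells which), for a name from the list of things; names that differ only in an ending like _2 or _b are one class to them, and where a whole thing is asked for, a point or a joint stands for the part that bears it (a point fixed in the world has none). Each returns a list of dicts, best first, with "score" (0 to 1); they miss things now and then, are a little off and sometimes report something else, mostly with a low value. They report only what shows in the picture. A call takes as long as a camera call.
- env.find_in(picture, target): "centre" ([x, y, z] in mm, in the coordinates of the camera as it stood for that picture, good to about 4 mm: the middle of the surface that is visible of it).
- env.trace(picture, target): "mask" (420x560 bool, what is visible of it).
The state is a dict: "t": time; "joints": joint angles; "qvel": joint speeds; "tau": joint torques, N m; "eef_pos": TCP position; "tcp_rot": TCP orientation; "ft_force": force on the tool from outside, world axes, zero at the start; "moment": the same for the moment, N m; "opening": opening from 0.0 (shut) to 1.0 (fully open); "grip_force": force on a finger pad.
Only numpy, scipy, OpenCV 4.12 (cv2) and the standard library are available. Lean on these libraries where they do the work, as an engineer would, in place of code of your own. Each camera call takes 0.05 s, during which the arm holds its last target. There are 200 camera calls.

## Working session

There is one attempt and no reset: what is moved stays moved. The work goes in short steps, Python scripts to look and compute and a shell command to move; the robot and the scene stay as the last step left them, time stands still between calls to the robot, and variables do not carry over. Pictures are saved under pics/ and viewed, at most 10 in all, crops included, and the job is handed in when it is done.

```bash
ls; mkdir -p pics; cat > h.py <<'E'
import numpy as np, cv2
from scipy.spatial.transform import Rotation as R
from cell import env
def cam2w(p,c):
    o=np.array(p['orientation'],float)
    M=R.from_euler('xyz',o).as_matrix() if o.size==3 else o.reshape(3,3)
    return np.asarray(c)@M.T+np.array(p['position'])
def cloud(p,mask):
    v,u=np.nonzero(mask&(p['depth']>0)); d=p['depth'][v,u]
    K=np.array([[p['fx'],0,p['cx']],[0,p['fy'],p['cy']],[0,0,1.]])
    n=cv2.undistortPoints(np.c_[u,v].astype(float).reshape(-1,1,2),K,np.array(p['D'],float)).reshape(-1,2)
    return cam2w(p,np.c_[n*d[:,None],d]),np.c_[u,v]
def save(p,n): cv2.imwrite('pics/'+n,p['img'][:,:,::-1])
E
python3 - <<'E'
from h import *
s=env.state();print(s)
ps={}
for c in('top','scene'):
    p=env.read_camera(c);ps[c]=p;save(p,c+'0.png');print(c,p['position'],p['orientation'],p['fx'])
    for t in('shaker','keeper','pin','catch','eye','bar_end','hinge','rack','pen','syringe','small_beaker','pin_tip'):
        try:
            f=env.find_in(p,t)
            print(t,[(np.round(cam2w(p,x['centre'])).tolist(),round(x['score'],2)) for x in f[:2]])
        except Exception as e: print(t,e)
a=np.vstack([ps['top']['img'],]);
cv2.imwrite('pics/both0.png',cv2.resize(np.hstack([ps['top']['img'],ps['scene']['img']]),(800,300))[:,:,::-1])
E
```

```text
pics
{'t': 0.0, 'joints': array([-1.43859630e+00,  4.91552948e-01,  1.55944755e+00, -1.10426651e-05,
        1.09173114e+00, -1.05585891e-01]), 'qvel': array([-0.00053126,  0.00039542,  0.00022845, -0.00164352, -0.00026429,
        0.00025941]), 'tau': array([-3.92396003e-03, -6.12647438e+01, -2.58180696e+01,  6.90919929e-02,
        4.82215849e-02, -8.67824519e-05]), 'eef_pos': array([ 147.21429709, -607.15576445,  214.06652083]), 'tcp_rot': array([-3.14045898e+00, -1.10298227e-04,  2.37790951e-01]), 'ft_force': array([-0.27887375, -0.22216259,  0.61035755]), 'moment': array([-0.02902461,  0.01087299,  0.06641123]), 'grip_force': 0.0, 'opening': 0.9989382137832913}
top [ 347.80888957    9.0609558  1259.4773115 ] [-3.04382909e+00  9.89755239e-04 -1.56578735e+00] 385.20797934802374
shaker [([579.0, 54.0, 56.0], 0.91)]
keeper [([606.0, 148.0, 187.0], 0.49)]
pin [([500.0, -311.0, 22.0], 0.59), ([577.0, 61.0, 52.0], 0.21)]
catch [([577.0, 58.0, 52.0], 0.68)]
eye [([577.0, 59.0, 55.0], 0.71)]
bar_end [([498.0, -311.0, 22.0], 0.59), ([606.0, 145.0, 184.0], 0.57)]
hinge [([580.0, 63.0, 52.0], 0.77)]
rack [([582.0, 44.0, 83.0], 0.76), ([606.0, 147.0, 181.0], 0.55)]
pen [([387.0, 427.0, 19.0], 0.46)]
syringe [([315.0, -405.0, 11.0], 0.45)]
small_beaker [([566.0, 419.0, 33.0], 0.53)]
pin_tip []
scene [-648.73527274 -580.44945051  673.33454385] [-2.02143228  0.00943598 -1.09400379] 466.23339005633835
shaker [([520.0, -38.0, 60.0], 0.84), ([559.0, 33.0, 81.0], 0.72)]
keeper []
pin []
catch [([521.0, -40.0, 57.0], 0.95)]
eye [([519.0, -40.0, 54.0], 0.58)]
bar_end []
hinge [([515.0, -41.0, 56.0], 0.57)]
rack [([557.0, 32.0, 78.0], 0.57)]
pen [([556.0, 30.0, 81.0], 0.48)]
syringe [([298.0, -402.0, 13.0], 0.49)]
small_beaker [([545.0, 424.0, 52.0], 0.55), ([518.0, -41.0, 51.0], 0.16)]
pin_tip [([483.0, -321.0, 18.0], 0.43)]
```

View pics/top0.png

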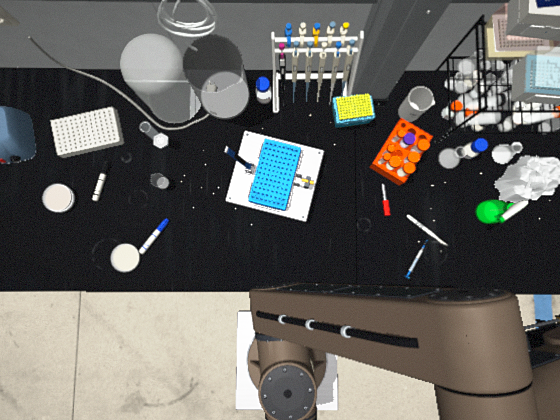

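View pics/scene0.png

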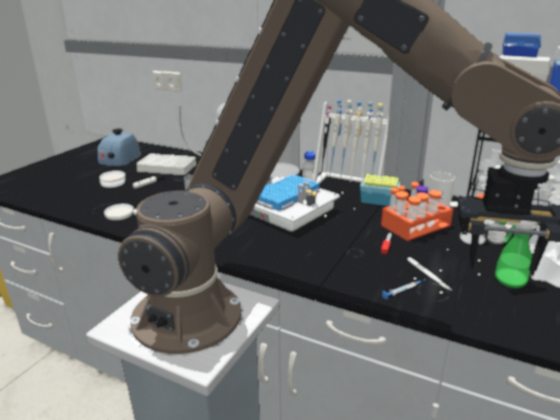

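The top view shows the shaker at about (275,175), yawed by about -0.26. The bar leans left at (235,155) and the catch is at (307,182). The pin is at (386,200), with its handle towards the robot and its shaft pointing away. Next I'll measure these precisely.

```bash
python3 - <<'E'
from h import *
p=env.read_camera('top')
def tr(t):
    f=env.trace(p,t); return f[0]['mask'] if f else None
def rect(P):
    (c,wh,a)=cv2.minAreaRect(P[:,:2].astype(np.float32)); return np.round(c,1),np.round(wh,1),round(a,2)
for t in('shaker','rack','keeper','pin'):
    m=tr(t)
    if m is None: print(t,None);continue
    P,uv=cloud(p,m); print(t,len(P),rect(P),np.percentile(P[:,2],[2,50,98]).round(),uv.min(0),uv.max(0))
# colour/height based
P,uv=cloud(p,np.ones((420,560),bool)); C=p['img'][uv[:,1],uv[:,0]].astype(int)
reg=(abs(P[:,0]-579)<190)&(abs(P[:,1]-54)<190)
hsv=cv2.cvtColor(p['img'],cv2.COLOR_RGB2HSV)[uv[:,1],uv[:,0]].astype(int)
plat=reg&(abs(P[:,2]-55)<9)&(hsv[:,1]<60)&(hsv[:,2]>120)
print('plat',rect(P[plat]),np.median(P[plat,2]))
rk=reg&(abs(P[:,2]-81)<8)&(hsv[:,1]>100)&(abs(hsv[:,0]-100)<15)
print('rack',rect(P[rk]),np.median(P[rk,2]))
hi=reg&(P[:,2]>92)&(P[:,2]<300)&(P[:,0]>500)&(P[:,0]<650)
for q,c,h in list(zip(P[hi],C[hi],hsv[hi])): print(q.round().astype(int),c,end=';')
red=(abs(P[:,0]-490)<70)&(abs(P[:,1]+315)<40)&(P[:,2]>4)&(P[:,2]<30)
print()
for q,c,u in zip(P[red],C[red],uv[red]): print(q.round().astype(int),c,u,end=';')
im=cv2.resize(p['img'][120:230,215:400],None,fx=4,fy=4,interpolation=cv2.INTER_CUBIC);cv2.imwrite('pics/crop.png',im[:,:,::-1])
E
```

```text
shaker 3529 (array([595. ,  63.5]), array([313.3, 252. ]), 76.0) [ 50.  56. 201.] [225 131] [323 220]
rack 2526 (array([580.1,  45. ]), array([123.2, 207. ]), 75.99) [63. 82. 87.] [248 139] [300 210]
keeper 190 (array([629.6, 164.8]), array([111.6,  40.4]), 42.66) [  3. 179. 254.] [225 147] [250 168]
pin 101 (array([ 506.2, -313.8]), array([87.1, 14.4]), 5.39) [ 7. 16. 22.] [382 188] [388 214]
plat (array([582.8,  43.6]), array([262.2, 235.9]), 75.77) 55.97626139470958
rack (array([581.6,  43.4]), array([119.6, 204.2]), 75.81) 81.95353144993237
[622 168 251] [211 210 213];[619 167 254] [255 255 255];[619 165 252] [239 241 244];[620 163 250] [ 97  96 102];[616 170 254] [179 178 181];[616 167 254] [255 255 255];[616 165 252] [216 216 217];[619 161 243] [21 44 81];[613 170 254] [254 254 255];[614 168 252] [255 254 255];[614 165 250] [184 180 181];[616 164 243] [ 52  70 101];[616 161 242] [ 6 37 78];[617 159 239] [30 44 85];[611 170 251] [255 255 255];[611 167 253] [243 241 241];[612 165 249] [130 131 139];[613 163 245] [ 38  64 114];[614 161 242] [14 44 80];[615 159 237] [23 53 89];[616
[... 15319 characters left out ...]
3 24] [391 220];[ 442 -307    5] [31 31 35] [382 221];[ 435 -333    5] [34 30 34] [390 223];[ 435 -352    4] [30 27 36] [396 223];[ 432 -278    4] [29 28 31] [373 224];[ 432 -290    7] [24 23 28] [377 224];[ 432 -320    4] [33 33 39] [386 224];[ 428 -290    5] [29 26 30] [377 225];[ 429 -307    5] [10 18 20] [382 225];[ 429 -352    4] [26 26 27] [396 225];[ 425 -281    4] [31 31 33] [374 226];[ 425 -287    5] [34 33 39] [376 226];[ 425 -294    5] [20 19 18] [378 226];[ 425 -326    5] [20 21 24] [388 226];[ 425 -329    4] [26 20 31] [389 226];[ 422 -310    5] [36 31 37] [383 227];[ 422 -329    4] [20 21 27] [389 227];[ 422 -339    4] [30 31 28] [392 227];[ 422 -342    7] [24 24 24] [393 227];
```

View pics/crop.png

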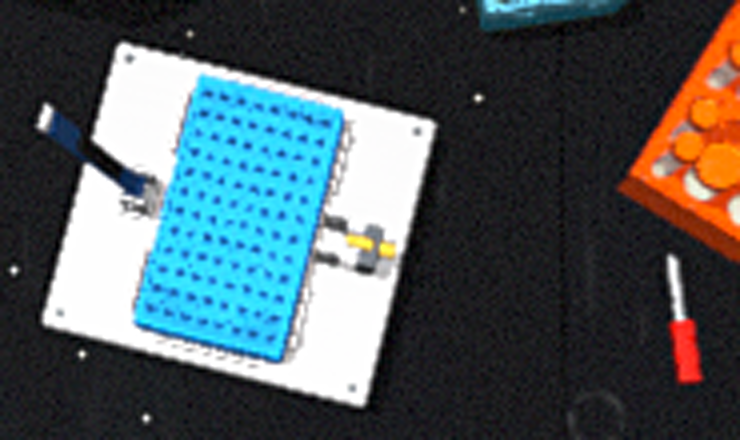

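The measurements agree. The shaker centre is at (582,43.5) with yaw -0.248, which puts the hinge at (602,123) and the catch at (564,-28), with plate tops seen at about 117. The bar is at about 1.84 rad. The pin runs from (461,-320) to (560,-309). I'll shut the fingers, lift, turn to shaker yaw and move to the far-left side of the bar.

```bash
python3 -m inch '[[0,0,0.162,0,0,-4,1],[0,0,0.162,0,0,-4,1],[0,0,0.162,0,0,-4,1]]'; python3 -m inch '[[0,0,0,1.31,-4.55,0,1],[0,0,0,1.31,-4.55,0,1],[0,0,0,1.31,-4.55,0,1],[0,0,0,1.31,-4.55,0,1],[0,0,0,1.31,-4.55,0,1],[0,0,0,1.31,-4.55,0,1],[0,0,0,1.31,-4.55,0,1],[0,0,0,1.31,-4.55,0,1],[0,0,0,1.31,-4.55,0,1],[0,0,0,1.31,-4.55,0,1],[0,0,0,1.31,-4.55,0,1],[0,0,0,1.31,-4.55,0,1],[0,0,0,1.31,-4.55,0,1],[0,0,0,1.31,-4.55,0,1],[0,0,0,1.31,-4.55,0,1],[0,0,0,1.31,-4.55,0,1],[0,0,0,1.31,-4.55,0,1],[0,0,0,1.31,-4.55,0,1],[0,0,0,1.31,-4.55,0,1],[0,0,0,1.31,-4.55,0,1]]'; cat >> h.py <<'E'
SC=np.array([582,43.5,0]);SY=-0.248
XS=np.array([np.cos(SY),np.sin(SY),0]);YS=np.array([-np.sin(SY),np.cos(SY),0])
def loc(w): d=np.asarray(w)-SC; return np.stack([d@XS,d@YS,d[...,2]],-1)
E
python3 -c "
from h import *
s=env.state();print(s['t'],s['eef_pos'],s['tcp_rot'],loc(s['eef_pos']),s['opening'])"
```

```text
t: 1.92
eef_pos: [147.2, -607.3, 336.0]
tcp_rot: [3.142, 0.0, -0.254]
ft_force: [0.3, 0.1, -0.1]
opening: 0.742
grip_force: 0.0
t: 4.42
eef_pos: [625.4, 211.8, 334.6]
tcp_rot: [3.142, -0.0, -0.248]
ft_force: [-0.1, -0.9, 0.4]
opening: 0.001
grip_force: 0.0
4.425 [625.37555332 211.80803625 334.61838612] [ 3.14154670e+00 -1.69376405e-04 -2.48118627e-01] [  0.73465092 173.80590893 334.61838612] 0.001293606017009381
```

```bash
python3 -m inch '[[0,0,0,0,0,4,1],[0,0,0,0,0,4,1],[0,0,0,0,0,4,1],[0,0,0,0,1.2,0,1],[0,0,0,0,1.2,0,1],[0,0,0,0,1.2,0,1],[0,0,0,0,1.2,0,1],[0,0,0,0,1.2,0,1],[0,0,0,0,1.2,0,1]]'; python3 -c "
from h import *
s=env.state();print(loc(s['eef_pos']));p=env.read_camera('top');save(p,'t1.png');cv2.imwrite('pics/t1c.png',cv2.resize(p['img'][120:230,200:340],None,fx=4,fy=4)[:,:,::-1])"
```

```text
t: 5.55
eef_pos: [606.9, 139.7, 214.9]
tcp_rot: [-3.142, -0.0, -0.248]
ft_force: [0.2, 0.2, 1.7]
opening: 0.003
grip_force: 0.6
[  0.54049896  99.38430611 214.86686615]
```

View pics/t1c.png

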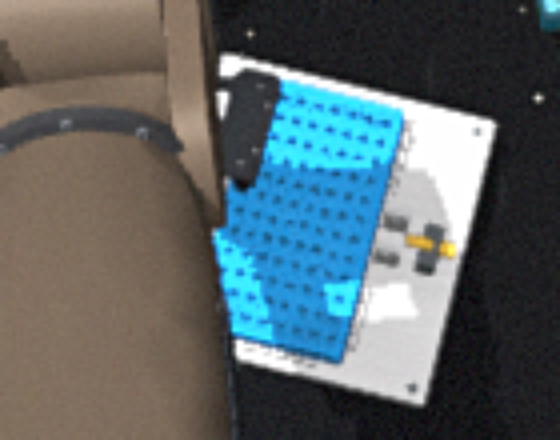

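The arm hides the bar in this crop, and the catch is still visible at about (390,240). I'll carry on along the arc to about 0.8 rad and check with the wrist and scene cameras.

```bash
python3 -m inch '[[0,0,0,0,1.18,-0.19,1],[0,0,0,0,1.18,-0.19,1],[0,0,0,0,1.26,0.3,1],[0,0,0,0,1.26,0.3,1],[0,0,0,0,1.18,0.55,1],[0,0,0,0,1.18,0.55,1],[0,0,0,0,1.04,0.78,1],[0,0,0,0,1.04,0.78,1]]'; python3 -c "
from h import *
s=env.state();print(loc(s['eef_pos']));p=env.read_camera('wrist');q=env.read_camera('scene');save(p,'w2.png')
cv2.imwrite('pics/w2c.png',np.hstack([cv2.resize(p['img'],(448,336)),cv2.resize(q['img'][120:260,200:345],(348,336))])[:,:,::-1])"
```

```text
t: 6.6
eef_pos: [584.0, 49.5, 185.1]
tcp_rot: [3.141, 0.0, -0.248]
ft_force: [1.5, 0.9, 1.0]
opening: 0.006
grip_force: 0.6
[  0.42399565   6.3138538  185.14720014]
```

View pics/w2c.png

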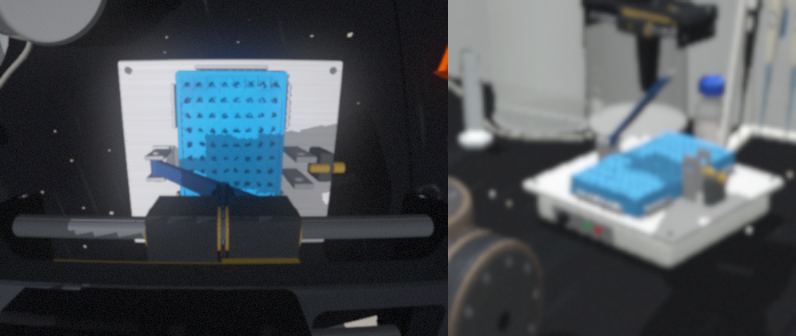

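The bar follows the fingertip and is now at about 0.8 rad, in line with the catch. I'll continue down to just above the catch.

```bash
python3 -m inch '[[0,0,0,0,0.87,0.92,1],[0,0,0,0,0.87,0.92,1],[0,0,0,0,0.66,1.12,1],[0,0,0,0,0.66,1.12,1],[0,0,0,0,0.34,0.9,1],[0,0,0,0,0.34,0.9,1],[0,0,0,0,0.15,0.6,1],[0,0,0,0,0.15,0.6,1],[0,0,0,0,0.1,0.6,1],[0,0,0,0,0,0,1]]'; python3 -c "
from h import *
s=env.state();print(loc(s['eef_pos']),s['ft_force'])"
```

```text
t: 7.95
eef_pos: [573.9, 10.1, 108.6]
tcp_rot: [3.141, 0.0, -0.248]
ft_force: [0.0, 0.1, 0.2]
opening: 0.003
grip_force: 0.0
[  0.36908412 -34.3954842  108.58370162] [0.04285822 0.14852789 0.20169191]
```

```bash
for i in 1; do python3 -m inch '[[0,0,0,0,0,0.2,1],[0,0,0,0,0,0.2,1],[0,0,0,0,0,0.1,1],[0,0,0,0,0,0.1,1]]'; python3 -m inch '[[0,0,0,0,0,0.1,1],[0,0,0,0,0,0.1,1]]';python3 -m inch '[[0,0,0,0,0,0.1,1],[0,0,0,0,0,0.1,1]]';python3 -m inch '[[0,0,0,0,0,0.1,1],[0,0,0,0,0,0.1,1]]'; done | grep -E "eef|ft_f"
```

```text
eef_pos: [574.1, 10.0, 103.0]
ft_force: [-0.1, 0.1, 1.0]
eef_pos: [574.2, 10.0, 101.7]
ft_force: [-2.4, -1.2, 11.2]
eef_pos: [574.3, 9.9, 100.7]
ft_force: [-4.9, -2.3, 18.0]
eef_pos: [574.2, 9.7, 98.0]
ft_force: [-4.3, -4.6, 11.5]
```

```bash
(python3 -m inch '[[0,0,0,0,0,0.1,1],[0,0,0,0,0,0.1,1]]';python3 -m inch '[[0,0,0,0,0,0.1,1],[0,0,0,0,0,0.1,1]]';python3 -m inch '[[0,0,0,0,0,0.1,1],[0,0,0,0,0,0,1]]') | grep -E "eef|ft_f"
```

```text
eef_pos: [574.1, 10.0, 95.0]
ft_force: [0.2, -0.0, -0.5]
eef_pos: [574.1, 10.1, 93.7]
ft_force: [-5.3, 0.5, 17.3]
eef_pos: [574.2, 10.1, 93.5]
ft_force: [-5.1, -0.8, 20.0]
```

The bar has snapped home: after the 18 N peak the tip met a hard stop at z = 93.5. I'll lift, open, and look at the catch with the wrist camera on the way to the pin.

```bash
python3 -m inch '[[0,0,0,0,0,-3,1],[0,0,0,0,0,-4,-1],[0,0,0,-1.5,2,-4,-1],[0,0,0,-1.5,2,-2,-1],[0,0,0,0,0,0,-1]]'; python3 -c "
from h import *
s=env.state();print(loc(s['eef_pos']));p=env.read_camera('wrist');save(p,'w3.png');np.savez('w3.npz',**p)
print(p['position'],p['orientation'],p['fx'])
P,uv=cloud(p,np.ones((420,560),bool));L=loc(P)
m=(abs(L[:,0])<30)&(L[:,1]<-55)&(L[:,1]>-130)&(L[:,2]>97)
for b in (m&(L[:,0]>5)&(L[:,1]>-90)&(L[:,2]>110),m&(L[:,0]<-5)&(L[:,1]>-90)&(L[:,2]>110)):
  print(b.sum(),L[b].min(0),L[b].max(0),np.median(L[b],0)) if b.any() else 0
bar=(abs(L[:,0])<25)&(L[:,1]<40)&(L[:,1]>-55)&(L[:,2]>88);q=L[bar]
print('bar',bar.sum(),np.percentile(q,[3,50,97],axis=0).round(1)); print(np.polyfit(q[:,1],q[:,0],1),np.polyfit(q[:,1],q[:,2],1))
"
```

```text
t: 10.58
eef_pos: [534.9, -21.8, 223.3]
tcp_rot: [-3.141, -0.002, -0.249]
ft_force: [0.2, -0.7, 0.3]
opening: 0.369
grip_force: 0.0
[-29.61180919 -74.90716709 223.29744446]
[602.10729865 -38.07617582 392.71914953] [ 2.89439697e+00  5.78471571e-04 -1.81971698e+00] 310.4860698481002
181 [  5.07659528 -85.25923244 113.95147634] [ 17.27952078 -55.00159171 324.9206282 ] [ 13.74779131 -73.65737492 116.3556542 ]
1477 [-29.97984313 -89.91247179 110.05301758] [ -5.00076434 -55.00032236 352.86573828] [ -8.83849246 -56.53578801 316.36111002]
bar 31082 [[-17.2 -54.3  93.2]
 [ -3.9 -36.1 326.7]
 [  6.    2.  352.2]]
[ 0.00979637 -2.88595641] [ -1.05839775 284.93686489]
```

View pics/w3.png

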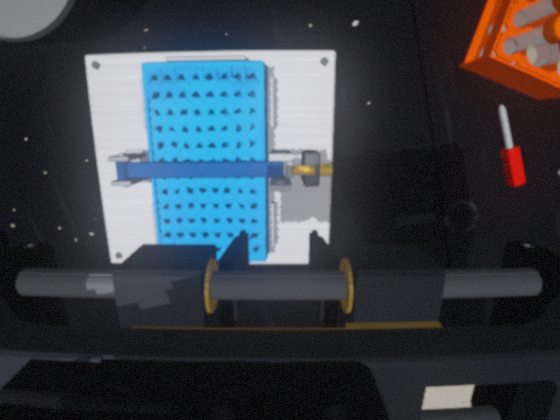

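The wrist view shows the bar shut and straight into the catch at about (285,170), and the pin at (510,150). I'll refine the catch and pin from this same picture.

```bash
python3 -c "
from h import *
p=dict(np.load('w3.npz'))
P,uv=cloud(p,np.ones((420,560),bool));L=loc(P)
pl=(L[:,2]>109)&(L[:,2]<122)&(abs(L[:,1]+74)<20)&(abs(L[:,0])<25)
for b in (pl&(L[:,0]>0),pl&(L[:,0]<0)): print('plate',b.sum(),np.percentile(L[b],[3,50,97],axis=0).round(1).tolist())
bar=(abs(L[:,0])<20)&(L[:,1]<50)&(L[:,1]>-50)&(abs(L[:,2]-94)<5);q=L[bar]
print('bar',np.percentile(q[:,0],[2,50,98]),np.polyfit(q[:,1],q[:,0],1),np.polyfit(q[:,1],q[:,2],1))
C=p['img'][uv[:,1],uv[:,0]].astype(int)
hd=(C[:,0]>150)&(C[:,1]<90)&(C[:,2]<90)&(uv[:,0]>490)&(uv[:,0]<535)&(uv[:,1]>135)&(uv[:,1]<195)
sh=(C.min(1)>75)&(uv[:,0]>490)&(uv[:,0]<520)&(uv[:,1]>95)&(uv[:,1]<152)
for n,b in(('handle',hd&(P[:,2]>11)),('shaft',sh&(P[:,2]>4))):
  Q=P[b]; v=cv2.fitLine(Q[:,:2].astype(np.float32),2,0,.01,.01).ravel(); print(n,b.sum(),cv2.minAreaRect(Q[:,:2].astype(np.float32)),np.median(Q[:,2]),v, np.arctan2(v[1],v[0]))
rk=(L[:,2]>76)&(L[:,2]<87)&(abs(L[:,0])<115)&(abs(L[:,1])<66)
print('rack',cv2.minAreaRect(L[rk][:,:2].astype(np.float32)))
pf=(abs(L[:,2]-55)<4)&(abs(L[:,0])<150)&(abs(L[:,1])<150)
print('plat',cv2.minAreaRect(L[pf][:,:2].astype(np.float32)))
"
```

```text
plate 153 [[11.9, -85.1, 115.1], [14.6, -76.3, 116.3], [17.3, -66.6, 117.4]]
plate 173 [[-16.2, -85.4, 110.2], [-12.5, -75.5, 116.0], [-10.5, -66.4, 117.6]]
bar [-6.7829041   1.05301018  8.40208403] [0.00131818 0.91531611] [1.65997240e-03 9.30491239e+01]
handle 446 ((485.96917724609375, -319.27032470703125), (50.055381774902344, 16.467546463012695), 6.531611442565918) 14.971555626985861 [ 9.9242318e-01  1.2286683e-01  4.8647229e+02 -3.1893341e+02] 0.123178095
shaft 322 ((537.77197265625, -313.42852783203125), (55.6708984375, 8.789739608764648), 6.909214973449707) 10.030733826561999 [ 9.9317974e-01  1.1659345e-01  5.3718970e+02 -3.1246857e+02] 0.11685925
rack ((1.2151260375976562, -1.4804306030273438), (203.57908630371094, 119.8778305053711), 0.03320510312914848)
plat ((0.4375, -1.854766845703125), (262.2801513671875, 235.14527893066406), 89.94318389892578)
```

Everything is consistent: plates at x ±14 and y ≈ -75.6 local, bar centred at x ≈ 0.9, handle centre (486,-319.2) with yaw 0.12. Next I'll go above the pin with the fingers about 40 mm open, to stay clear of its neighbours.

```bash
python3 -m inch '[[0,0,-0.123,0,0,0,0.16],[0,0,-0.123,0,0,0,0.16],[0,0,-0.123,0,0,0,0.16],[0,0,0,-1.06,3.62,0,0.16],[0,0,0,-1.06,3.62,0,0.16],[0,0,0,-1.06,3.62,0,0.16],[0,0,0,-1.06,3.62,0,0.16],[0,0,0,-1.06,3.62,0,0.16],[0,0,0,-1.06,3.62,0,0.16],[0,0,0,-1.06,3.62,0,0.16],[0,0,0,-1.06,3.62,0,0.16],[0,0,0,0,0,4,0.16],[0,0,0,0,0,4,0.16],[0,0,0,0,0,4,0.16],[0,0,0,0,0,2,0.16],[0,0,0,0,0,0,0.16]]'; python3 -c "
from h import *
p=env.read_camera('wrist')
P,uv=cloud(p,np.ones((420,560),bool));C=p['img'][uv[:,1],uv[:,0]].astype(int)
hd=(C[:,0]>120)&(C[:,1]<90)&(C[:,2]<90)&(abs(P[:,0]-486)<45)&(abs(P[:,1]+319)<25)&(P[:,2]>11)&(P[:,2]<25)
sh=(C.min(1)>75)&(abs(P[:,0]-538)<40)&(abs(P[:,1]+313)<15)&(P[:,2]>4)&(P[:,2]<20)
for b in(hd,sh):print(b.sum(),cv2.minAreaRect(P[b][:,:2].astype(np.float32)),np.median(P[b],0)) if b.any() else 0
print(env.state()['tcp_rot'])"
```

```text
t: 12.62
eef_pos: [485.6, -318.1, 79.4]
tcp_rot: [-3.138, 0.003, 0.121]
ft_force: [-0.1, -0.9, -0.3]
opening: 0.421
grip_force: 0.0
1255 ((485.5056457519531, -320.2012634277344), (50.4208869934082, 16.12813949584961), 6.654703140258789) [ 487.00152303 -319.89715217   15.17059309]
785 ((532.1578979492188, -314.5867614746094), (65.48201751708984, 9.191165924072266), 4.462930679321289) [ 535.8972444  -314.045067     10.53835478]
[-3.13990008e+00  1.55682569e-03  1.21163640e-01]
```

```bash
python3 -m inch '[[0,0,0,0,0.2,2.5,0.16],[0,0,0,0,0,2.5,0.16],[0,0,0,0,0,1.6,0.16],[0,0,0,0,0,1,0.16],[0,0,0,0,0,0,0.16],[0,0,0,0,0,0,1],[0,0,0,0,0,0,1],[0,0,0,0,0,0,1],[0,0,0,0,0,0,1],[0,0,0,0,0,0,1]]'
```

```text
t: 13.92
eef_pos: [486.2, -321.2, 6.5]
tcp_rot: [3.141, -0.0, 0.121]
ft_force: [-1.2, 1.2, 5.9]
opening: 0.172
grip_force: 30.0
```

```bash
python3 -m inch '[[0,0,0,0,0,-2,1],[0,0,0,0,0,-4,1],[0,0,0,0,0,-4,1],[0,0,0.123,0,0,-4,1],[0,0,0.123,0,0,0,1],[0,0,0.123,0,0,0,1],[0,0,0,-1.17,-3.01,0,1],[0,0,0,-1.17,-3.01,0,1],[0,0,0,-1.17,-3.01,0,1],[0,0,0,-1.17,-3.01,0,1],[0,0,0,-1.17,-3.01,0,1],[0,0,0,-1.17,-3.01,0,1],[0,0,0,-1.17,-3.01,0,1],[0,0,0,-1.17,-3.01,0,1],[0,0,0,-1.17,-3.01,0,1],[0,0,0,-1.17,-3.01,0,1],[0,0,0,0,0,0,1]]'; cat > meas.py <<'E'
from h import *
s=env.state();T=loc(s['eef_pos']);print(s['t'],'TCP',T.round(2),s['tcp_rot'].round(4),s['ft_force'].round(1))
p=env.read_camera('wrist');save(p,'m.png');np.savez('m.npz',**p)
P,uv=cloud(p,np.ones((420,560),bool));L=loc(P);C=p['img'][uv[:,1],uv[:,0]].astype(int)
D=L-T
sh=(D[:,0]>28)&(D[:,0]<95)&(abs(D[:,1])<9)&(abs(D[:,2])<16)&(C.min(1)>60)
hd=(C[:,0]>100)&(C[:,1]<90)&(C[:,2]<90)&(abs(D[:,0])<45)&(abs(D[:,1])<15)&(abs(D[:,2])<25)
for n,b in(('shaft',sh),('handle',hd)):
    if b.sum()<10: print(n,b.sum());continue
    q=D[b]; print(n,b.sum(),np.percentile(q,[2,50,98],axis=0).round(1).tolist(),'y(x)',np.polyfit(q[:,0],q[:,1],1).round(4),'z(x)',np.polyfit(q[:,0],q[:,2],1).round(4))
    e=np.arange(20,90,8)
    if n=='shaft':
        for a in e:
            k=q[(q[:,0]>=a)&(q[:,0]<a+8)]
            if len(k)>5: print(a+4,len(k),'y',np.percentile(k[:,1],[3,97]).mean().round(2),'w',np.ptp(np.percentile(k[:,1],[3,97])).round(1),'ztop',np.percentile(k[:,2],80).round(1))
pl=(L[:,2]>109)&(L[:,2]<122)&(abs(L[:,1]+75)<18)&(abs(L[:,0])<25)
for b in (pl&(L[:,0]>0),pl&(L[:,0]<0)):
    if b.any(): print('plate',b.sum(),np.percentile(L[b],[3,50,97],axis=0).round(1).tolist())
bar=(abs(L[:,0])<20)&(L[:,1]<50)&(L[:,1]>-50)&(abs(L[:,2]-94)<5)
if bar.any(): print('bar x',np.percentile(L[bar][:,0],[2,98]),'z',np.median(L[bar][:,2]))
E
python3 meas.py
```

```text
t: 16.05
eef_pos: [446.2, 0.9, 146.0]
tcp_rot: [3.142, 0.0, -0.246]
ft_force: [0.1, -0.2, -0.4]
opening: 0.165
grip_force: 30.0
16.05 TCP [-121.24  -74.63  146.01] [ 3.1416e+00  3.0000e-04 -2.4570e-01] [ 0.1 -0.2 -0.4]
shaft 1376 [[29.2, -2.6, 0.9], [54.8, 1.2, 4.0], [77.8, 5.0, 5.6]] y(x) [0.005  0.7944] z(x) [-0.0196  4.8551]
32 199 y 0.93 w 7.1 ztop 4.8
40 204 y 0.94 w 7.1 ztop 4.8
48 208 y 0.97 w 7.0 ztop 4.8
56 229 y 1.28 w 7.5 ztop 4.8
64 228 y 1.3 w 7.4 ztop 4.7
72 242 y 1.03 w 7.9 ztop 4.6
80 66 y 1.05 w 4.7 ztop 3.4
handle 1596 [[-7.4, -6.5, 6.8], [9.1, 1.1, 8.7], [24.1, 8.3, 10.1]] y(x) [0.0038 0.8908] z(x) [-0.0161  8.8261]
plate 537 [[11.5, -84.9, 109.7], [13.8, -75.5, 115.8], [17.9, -66.1, 117.4]]
plate 417 [[-16.2, -85.4, 110.6], [-13.8, -75.6, 116.0], [-10.5, -66.2, 117.4]]
bar x [-7.35387331  7.83947051] z 92.96425068739136
```

View pics/m.png

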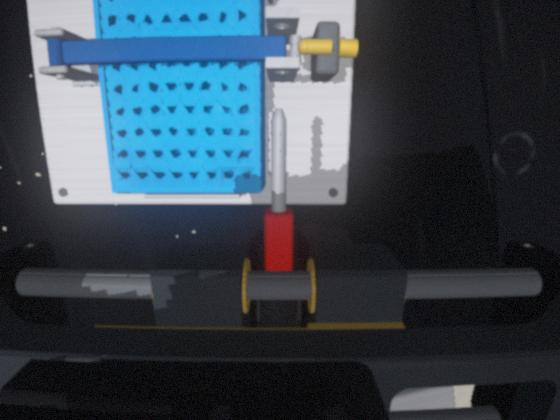

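The pin is held straight, with its tip at (278,112) pointing at the catch at about (283,50). I'll check the depth bias in tilt from the platform plane.

```bash
python3 -c "
from h import *
p=dict(np.load('m.npz'))
P,uv=cloud(p,np.ones((420,560),bool));L=loc(P)
for z,t,xm in((55,3,110),(94,3,8)):
  m=(abs(L[:,2]-z)<t)&(L[:,0]>-xm)&(L[:,0]<30)&(abs(L[:,1])<115)
  if z==55:m&=abs(L[:,1])>66
  if z==94:m&=(L[:,1]<50)&(L[:,1]>-55)
  q=L[m];A=np.c_[q[:,:2],np.ones(len(q))];print(z,len(q),np.linalg.lstsq(A,q[:,2],rcond=None)[0])
"
```

```text
55 12115 [1.29913706e-04 5.72787937e-04 5.42889946e+01]
94 3811 [1.34501292e-02 8.20297611e-04 9.29702601e+01]
```

```bash
python3 -m inch '[[0,0,0.004,0,0.19,1.2,1],[0,0,0,0,0,1.2,1],[0,0,0,0,0,1.2,1],[0,0,0,0,0,1,1],[0,0,0,0,0,0,1],[0,0,0,0,0,0,1]]'; python3 meas.py
```

```text
t: 16.85
eef_pos: [446.3, -2.4, 100.1]
tcp_rot: [3.142, -0.0, -0.252]
ft_force: [-0.3, -0.2, -0.8]
opening: 0.166
grip_force: 30.0
16.85 TCP [-120.32  -77.81  100.09] [ 3.1415e+00 -1.0000e-04 -2.5220e-01] [-0.3 -0.2 -0.8]
shaft 1373 [[29.2, -2.8, 1.0], [54.8, 0.8, 4.0], [77.8, 4.5, 5.7]] y(x) [-0.0014  0.7931] z(x) [-0.0158  4.6965]
32 200 y 0.73 w 7.2 ztop 4.9
40 200 y 0.69 w 7.1 ztop 5.0
48 207 y 0.67 w 7.0 ztop 4.8
56 229 y 0.92 w 7.5 ztop 4.8
64 230 y 0.89 w 7.4 ztop 4.8
72 241 y 0.59 w 7.9 ztop 4.5
80 66 y 0.57 w 4.7 ztop 3.6
handle 1619 [[-7.6, -6.6, 5.8], [9.3, 1.0, 8.7], [24.2, 8.2, 10.1]] y(x) [-0.0061  0.8769] z(x) [-0.0289  8.8487]
plate 772 [[-16.4, -85.2, 109.9], [-14.1, -75.7, 116.0], [-10.4, -66.1, 117.4]]
bar x [-7.35729787  7.86244625] z 92.94056302362588
```

```bash
python3 -m inch '[[0,0,0,0.5,-0.14,0,1],[0,0,0,0.5,0,0,1],[0,0,0,0,0,0,1],[0,0,0,0,0,0,1],[0,0,0,0,0,0,1]]'; python3 meas.py
```

```text
t: 17.52
eef_pos: [456.1, -3.5, 100.0]
tcp_rot: [3.142, 0.0, -0.252]
ft_force: [0.0, 0.2, 0.1]
opening: 0.163
grip_force: 30.0
17.525 TCP [-110.54  -76.47  100.02] [ 3.1415  0.     -0.2523] [0.  0.2 0.1]
shaft 1724 [[29.4, -7.3, -10.9], [60.9, 0.6, 3.9], [94.6, 7.3, 15.0]] y(x) [-0.0129  1.3571] z(x) [-0.0253  5.0733]
32 201 y 0.71 w 7.2 ztop 4.8
40 201 y 0.69 w 7.1 ztop 4.8
48 208 y 0.67 w 7.0 ztop 4.9
56 230 y 0.91 w 7.5 ztop 4.7
64 227 y 0.89 w 7.4 ztop 4.7
72 242 y 0.58 w 7.9 ztop 4.6
80 66 y 0.56 w 4.7 ztop 3.3
handle 1611 [[-7.4, -6.6, 6.1], [9.2, 1.0, 8.7], [24.1, 8.2, 10.0]] y(x) [-0.0064  0.8917] z(x) [-0.0299  8.8522]
plate 615 [[11.4, -84.8, 109.5], [12.3, -75.4, 115.5], [15.1, -66.4, 117.2]]
plate 684 [[-16.3, -85.0, 110.0], [-13.8, -75.7, 115.9], [-10.6, -66.1, 117.3]]
bar x [-7.30046017  8.0453752 ] z 92.96160821046823
```

```bash
(python3 -m inch '[[0,0,-0.002,0.4,-0.02,0,1],[0,0,0,0.4,0,0,1],[0,0,0,0.4,0,0,1],[0,0,0,0.2,0,0,1],[0,0,0,0,0,0,1]]'; python3 -m inch '[[0,0,0,0.3,0,0,1],[0,0,0,0.3,0,0,1],[0,0,0,0,0,0,1]]'; python3 -m inch '[[0,0,0,0.3,0,0,1],[0,0,0,0.3,0,0,1],[0,0,0,0,0,0,1]]') | grep -E "eef|ft_f|grip"
```

```text
eef_pos: [469.9, -6.8, 100.0]
ft_force: [0.3, 0.5, -0.4]
grip_force: 30.0
eef_pos: [475.8, -8.3, 100.0]
ft_force: [0.2, -1.0, -0.1]
grip_force: 30.0
eef_pos: [481.6, -9.8, 100.0]
ft_force: [-0.7, -0.1, 0.4]
grip_force: 30.0
```

The tip has gone into the near eyelet without any force. Continuing.

```bash
(python3 -m inch '[[0,0,0,0.4,0,0,1],[0,0,0,0.4,0,0,1],[0,0,0,0.4,0,0,1],[0,0,0,0,0,0,1]]'; python3 -m inch '[[0,0,0,0.4,0,0,1],[0,0,0,0.4,0,0,1],[0,0,0,0,0,0,1]]'; python3 -m inch '[[0,0,0,0.4,0,0,1],[0,0,0,0.4,0,0,1],[0,0,0,0,0,0,1]]') | grep -E "eef|ft_f|grip"; python3 meas.py
```

```text
eef_pos: [493.3, -12.8, 99.9]
ft_force: [0.1, 0.7, -0.7]
grip_force: 30.0
eef_pos: [501.1, -14.8, 100.0]
ft_force: [-0.4, -1.6, -0.8]
grip_force: 30.0
eef_pos: [508.8, -16.8, 100.0]
ft_force: [0.6, 0.5, -1.1]
grip_force: 30.0
20.2 TCP [-56.16 -76.41  99.97] [ 3.1415e+00 -1.0000e-04 -2.5020e-01] [ 0.6  0.5 -1.1]
shaft 1899 [[29.7, -8.5, -9.6], [54.8, 0.5, 3.8], [77.3, 8.6, 15.9]] y(x) [0.004 0.16 ] z(x) [-0.005   3.3368]
32 198 y 0.8 w 7.1 ztop 4.8
40 132 y 0.01 w 16.1 ztop 15.8
48 475 y 0.02 w 16.8 ztop 10.6
56 445 y 0.1 w 17.1 ztop 4.2
64 374 y -0.03 w 16.6 ztop 4.5
72 210 y 0.09 w 16.3 ztop 15.9
80 65 y 0.72 w 4.7 ztop 3.3
handle 1619 [[-7.6, -6.6, 5.6], [9.2, 1.1, 8.7], [24.2, 8.3, 10.0]] y(x) [-0.004   0.8797] z(x) [-0.0297  8.8222]
plate 540 [[12.1, -85.0, 115.0], [15.0, -75.7, 116.2], [17.8, -66.3, 117.4]]
plate 557 [[-16.2, -84.9, 111.0], [-12.9, -75.9, 116.2], [-10.4, -66.3, 117.4]]
bar x [-6.74347913  8.34792459] z 93.05935507640942
```

Both eyelets are threaded. Now I'll push until the shoulder meets the plate.

```bash
(python3 -m inch '[[0,0,0,0.4,0,0,1],[0,0,0,0.4,0,0,1],[0,0,0,0.3,0,0,1],[0,0,0,0,0,0,1]]'; python3 -m inch '[[0,0,0,0.15,0,0,1],[0,0,0,0,0,0,1]]'; python3 -m inch '[[0,0,0,0.1,0,0,1],[0,0,0,0,0,0,1]]'; python3 -m inch '[[0,0,0,0.1,0,0,1],[0,0,0,0,0,0,1]]') | grep -E "eef|ft_f|grip"
```

```text
eef_pos: [519.4, -19.5, 100.0]
ft_force: [0.7, -0.4, -0.3]
grip_force: 30.0
eef_pos: [520.7, -19.8, 100.0]
ft_force: [-0.2, 1.0, 0.1]
grip_force: 30.0
eef_pos: [521.7, -20.0, 100.0]
ft_force: [0.9, 0.9, -0.2]
grip_force: 30.0
eef_pos: [522.7, -20.3, 100.0]
ft_force: [0.4, 0.3, -0.7]
grip_force: 30.0
```

```bash
(python3 -m inch '[[0,0,0,0.1,0,0,1],[0,0,0,0,0,0,1]]'; python3 -m inch '[[0,0,0,0.1,0,0,1],[0,0,0,0,0,0,1]]'; python3 -m inch '[[0,0,0,0.1,0,0,1],[0,0,0,0,0,0,1]]') | grep -E "ft_f"; python3 meas.py | grep -E "TCP|handle|plate"
```

```text
ft_force: [0.1, -0.1, -1.3]
ft_force: [-5.6, 1.7, 1.3]
ft_force: [-7.8, 2.1, 4.4]
22.25 TCP [-40.62 -76.42  99.76] [ 3.1413  0.0038 -0.2501] [-7.8  2.1  4.4]
handle 1420 [[-7.5, -6.6, 7.4], [7.2, 1.1, 8.8], [21.2, 8.3, 10.1]] y(x) [-7.00e-04  8.43e-01] z(x) [2.8000e-03 8.7547e+00]
plate 533 [[11.9, -85.2, 114.4], [14.8, -75.9, 116.2], [17.7, -66.6, 117.3]]
plate 658 [[-23.3, -85.1, 109.1], [-13.0, -75.9, 116.0], [-10.2, -66.7, 117.4]]
```

The shoulder meets the plate with about 8 N of resistance, at x = -16.6. Release and retreat upwards.

```bash
python3 -m inch '[[0,0,0,0,0,0,0.3],[0,0,0,0,0,0,0.3],[0,0,0,0,0,0,0.3],[0,0,0,0,0,0,0.3],[0,0,0,0,0,-1,0.3],[0,0,0,0,0,-2,0.3],[0,0,0,0,0,-3,0.3],[0,0,0,-1,0,-3,0.3],[0,0,0,-1,0,-3,0.3],[0,0,0,-1,0,0,0.3],[0,0,0,0,0,0,0.3]]'; python3 -c "
from h import *
p=env.read_camera('wrist');P,uv=cloud(p,np.ones((420,560),bool));L=loc(P);C=p['img'][uv[:,1],uv[:,0]].astype(int)
h=(C[:,0]>110)&(C[:,1]<80)&(C[:,2]<80)&(abs(L[:,0]+42)<40)&(abs(L[:,1]+75)<20)&(L[:,2]>90)&(L[:,2]<125)
q=L[h];print('handle',np.percentile(q,[2,50,98],axis=0).round(1),np.polyfit(q[:,0],q[:,2],1))
t=(C.min(1)>60)&(L[:,0]>19)&(L[:,0]<55)&(abs(L[:,1]+75)<10)&(L[:,2]>90)&(L[:,2]<112)
if t.any(): print('tip',np.percentile(L[t],[2,50,98],axis=0).round(1))
b=(abs(L[:,0])<9)&(L[:,1]<50)&(L[:,1]>-50)&(abs(L[:,2]-94)<8);print('bar',np.polyfit(L[b][:,1],L[b][:,2],1))
rk=(L[:,2]>76)&(L[:,2]<87)&(abs(L[:,0])<115)&(abs(L[:,1])<66)
print(cv2.minAreaRect(L[rk][:,:2].astype(np.float32)))
cv2.imwrite('pics/f.png',p['img'][:,:,::-1])"
```

```text
t: 23.68
eef_pos: [495.7, -13.4, 219.9]
tcp_rot: [3.141, 0.0, -0.25]
ft_force: [-0.3, 0.2, -0.9]
opening: 0.348
grip_force: 0.0
handle [[-64.2 -81.7 101.6]
 [-57.5 -78.8 103.3]
 [-40.3 -74.1 104.9]] [7.48102962e-02 1.07372261e+02]
tip [[ 19.7 -78.7 103.1]
 [ 27.3 -75.3 106.4]
 [ 36.4 -71.7 108.6]]
bar [2.73878685e-03 9.29435232e+01]
((0.7674102783203125, -1.5492324829101562), (203.97259521484375, 119.4947738647461), 0.1076977550983429)
```

View pics/f.png

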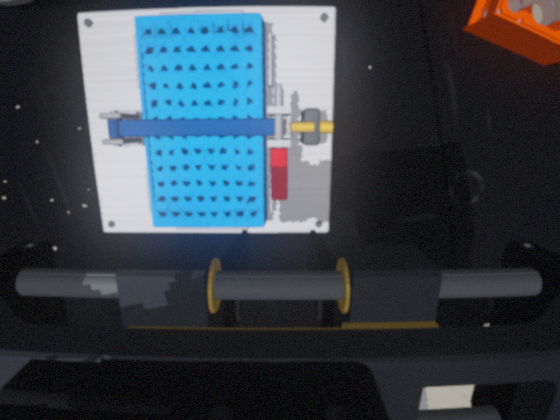

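The final view shows the red handle against the near plate at (279,150) and the shaft through both eyelets, with its tip at x ≈ 37. The bar is level and the rack is still seated. Handing in.

```bash
python3 -c "
from cell import env
print(env.job_done())"
```

```text
the job is handed in; nothing more can be done
None
```

The keeper bar is snapped home, the locking pin is through both eyelets with its handle against the near plate, and the pin is released. The rack still measures as seated, the pen, syringe and beaker were left alone, and the job was handed in at about 24 s; no verdict came back.

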